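# Lever open a shutter flap and hold it at its balance point

## Robot

A 7-joint arm with a two-finger parallel gripper is mounted at the origin on a cart in front of the work surface, level with it; the furniture and walls round the work are solid. World frame = base frame: x ahead of the robot, y to its left, z up, the work surface at z = 0. Lengths are in m, angles in degrees, forces in N, time in s.
With the tool pointing down it reaches from about 0.4 to 0.85 m from the base axis. Payload 10.4 kg.
Tool frame: the origin (TCP) lies at the very end of the fingers, on their centre line; the grasp point (between the pads) lies bot.tcp_to_grasp behind it (bot.tcp_to_grasp is the distance from the TCP to the grasp point, in m); z points along the fingers, y is the line along which they close (so a half turn about z gives the same grasp; the last joint's range is limited). The gripper opens to 87 mm and grips with 3 to 60 N. Pads are 19 mm wide; open, the fingers measure 117 mm over their backs; the gripper's body (75 mm by 190 mm) begins 51 mm behind the grasp point.
Start: joints at [68.663, 19.034, -3.707, 83.658, 1.238, 77.344, -5.071], TCP at [0.214, -0.587, 0.223] pointing down, gripper open.
Joint ranges: [-148.97, 148.97], [-28.65, 121.19], [-84.17, 76.75], [9.2, 138.47], [-72.65, 252.65], [3.7, 117.97], [-149.18, 149.18]. Speed limits (degrees/s): [127.2, 127.2, 159.86, 159.86, 180, 180, 180].

## Interface

Orientations are given as [roll, pitch, yaw] about the fixed x, y, z axes, in that order (R = Rz(yaw) Ry(pitch) Rx(roll)).
In Python, from workcell import bot gives the robot as it stands. Calls block until the motion is done:
- bot.goto(position, orientation): joint-space move of the TCP to a pose.
- bot.servo_line(position, ori=None, velocity=0.15, threshold=None): straight line of the TCP; ori=None keeps the orientation; velocity is the mean speed in m/s. With threshold (N) it stops when the force on the tool has changed by that much, and returns True; else False.
- bot.move_j(angles): joint-space move.
- bot.open() and bot.close(strength=None): open the fingers fully, or close them until they stop; strength is the grip in N (None keeps the last).
- bot.hold(seconds).
- bot.ik(position, orientation): joint angles nearest the present ones, or None.
- bot.get_image(name): name is "scene" or "top" or "wrist"; returns the picture (480x640x3 uint8, red, green, blue); there is no depth.
- bot.calibration(name): a dict with "fx", "fy", "cx", "cy" (pixels), "R" (3x3) and "t" (3): a world point X has camera coordinates R X + t. Camera axes: x right, y down, z forward; pixel columns grow to the right and rows downward; lengths in m; the calibration is good to about 2 mm. A picture is of the moment at which its call begins: read the wrist's pose just before it. calibration takes no time and is no camera call; for the wrist camera it gives the pose at the moment of the call.
A pose or a line that the arm cannot do raises bot.Unreachable and nothing moves.
- bot.close_job(): hands the job in; it is judged then, once.
Trained networks look in the newest picture that a camera, given by its name, has taken for a name from the list of things; names that differ only in an ending like _2 or _b are one class to them, and where a whole thing is asked for, a point or a joint stands for the part that bears it (a point fixed in the world has none). Each returns a list of dicts, best first, with "conf" (0 to 1); they miss things now and then, are a little off and sometimes report something else, mostly with a low value. They report only what shows in the picture. A call takes as long as a camera call.
- bot.spot_in(query, camera): "rect" ([left, top, right, bottom] in pixels, round what is visible of it).
Readings, each from a call of its own:
- bot.current_time_s(): time.
- bot.current_qpos(): joint angles.
- bot.current_joint_velocities(): joint speeds.
- bot.current_joint_torque(): joint torques, N m.
- bot.current_eef_pos(): TCP position.
- bot.current_tool_rot(): TCP orientation.
- bot.current_contact_force(): force on the tool from outside, world axes, zero at the start.
- bot.current_ft_torque(): the same for the moment, N m.
- bot.current_width(): finger opening in m.
- bot.current_finger_force(): force on a finger pad.
Only numpy, scipy, OpenCV 4.12 (cv2) and the standard library are available. Lean on these libraries where they do the work, as an engineer would, in place of code of your own. Each camera call takes 0.05 s, during which the arm holds its last target. There are 200 camera calls.

## Task

The black flap on top of the small aluminium optical box has no handle: pick up the spatula, put its blade into the notch under the flap's front edge, lever the flap up and over with it (no fingers on the flap while it is shut) until it falls open against its two stops, then lay the spatula down on the worktop. Now take the flap by its free edge in the gripper, swing it back to its balance point, standing upright on its hinge so that it would fall neither way, and finish while still holding it there, still, for the hinge screws to be tightened. Leave the sample cup, the petri dish and the USB stick where they are.

Things in the scene. Friction and masses are not known exactly. Their poses are not given: they have to be found in the camera images.
- flap (a joint): Angle in rad of the black flap (98 mm from hinge to free edge, 84 mm wide, 10 mm thick, 0.2 kg): 0 shut, lying level on the box (so it starts); grows as its front edge swings up and to the rear; 1.571 upright, its balance point; 1.92 leaning open on the stops. The hinge runs freely: let go below 1.53 it falls shut, above 1.61 it falls open.
- flap_hinge (a point): Middle of the flap's hinge line, at the rear of the box, 65 mm above the worktop, in the mid-plane of the flap's thickness. Axes of the box: x from front (notch side) to rear, y along the hinge line, z up. Two stop posts stand 15 to 21 mm behind it and 29 to 39 mm to either side, 92 mm high over the worktop.
- flap_edge (a point): Middle of the flap's free edge, half-way through its thickness, 98 mm from the hinge line; 163 mm above the worktop when the flap is upright. It moves with the flap (x of its frame: from the free edge towards the hinge).
- notch (a point): Centre of the notch in the box's front wall, on the wall's outer face, 53 mm above the worktop; x points into the box, y along the wall. The notch is 36 mm wide and 13 mm high, right under the shut flap, whose underside is 60 mm up; the wall is 5 mm thick, the box behind it hollow. The flap overhangs the wall by 3 mm; the hinge line is 95 mm behind this point.
- spatula_grip (a point): Where to grip the spatula, half-way up its handle and near its centre of mass. The spatula lies flat along its x axis (z up): a grey handle 110 mm long, 14 mm wide, 16 mm high, reaching 70 mm back and 40 mm forward of this point, then a thin steel blade to 95 mm ahead of this point. About 60 g.
- spatula_tip (a point): Middle of the tip of the spatula's blade, 95 mm along x from spatula_grip and at the same height (8 mm above the worktop when lying). The blade is 55 mm long, 16 mm wide and 2.5 mm thick, and level with the handle.
- spatula: The spatula; origin on the underside of its handle, 15 mm behind and 8 mm below spatula_grip.
- shutter_box: The fixed aluminium optical box, 100 mm deep, 100 mm wide, with round beam ports on its left and right sides; its two side cheeks, between which the flap swings, are 69 mm high. Origin at the centre of its underside, x from front to rear.
- sample_cup: Bystander: white sample cup with a red lid, 66 mm across, 68 mm high; origin at the centre of its underside. Leave it alone.
- petri_dish: Bystander: round petri dish, 57 mm across, 14 mm high; origin at the centre of its underside. Leave it alone.
- usb_stick: Bystander: small USB stick, 55 x 19 mm, 8 mm high, lying flat; origin at the centre of its underside. Leave it alone.

How it is judged:
By the outcome, as a careful person would: the job done as asked, in the order asked, and still so for the second after the job is handed in, while the arm keeps its last pose, push and grip.
It also fails if it takes over 58 s, if anything falls off the work surface, if the arm or the gripper's body presses on something with over 40 N, if the wrist force passes 120 N, or if a joint passes its speed limit or range.

## Working session

There is one attempt and no reset: what is moved stays moved. The work goes in short steps, each a Python script; the robot and the scene stay as the last script left them, time stands still between calls to the robot, and variables do not carry over. Pictures are saved under pics/ and viewed, at most 11 in all, crops included, and the job is handed in when it is done.

```bash
mkdir -p pics; ls; python3 - <<'E'
from workcell import bot
import cv2
for c in ("scene","top"):
    im=bot.get_image(c); cv2.imwrite(f"pics/{c}0.png",im[:,:,::-1])
    for q in ("shutter_box","flap","spatula","spatula_grip","spatula_tip","notch","flap_hinge","flap_edge","sample_cup","petri_dish","usb_stick"):
        print(c,q,[(d['rect'],round(d['conf'],2)) for d in bot.spot_in(q,c)[:2]])
    k=bot.calibration(c);print(k)
print(bot.tcp_to_grasp,bot.current_tool_rot(),bot.current_time_s(),bot.current_width())
E
```

```text
pics
scene shutter_box [([295.0, 160.1, 385.2, 253.6], 0.71)]
scene flap [([297.4, 172.6, 372.6, 222.0], 0.87), ([271.0, 354.9, 381.8, 409.1], 0.49)]
scene spatula [([272.0, 353.8, 379.8, 409.5], 0.9)]
scene spatula_grip [([267.5, 353.1, 380.6, 406.0], 0.59)]
scene spatula_tip [([272.5, 353.6, 383.7, 408.8], 0.64)]
scene notch [([293.5, 157.7, 382.5, 250.8], 0.71)]
scene flap_hinge [([300.2, 154.7, 382.3, 252.9], 0.92), ([297.6, 168.2, 373.6, 223.9], 0.39)]
scene flap_edge [([295.0, 166.4, 372.2, 222.9], 0.82)]
scene sample_cup [([440.8, 282.8, 488.7, 336.9], 0.79), ([295.1, 170.2, 373.5, 223.1], 0.19)]
scene petri_dish [([224.9, 217.2, 258.3, 246.3], 0.89)]
scene usb_stick [([257.8, 283.6, 275.9, 318.6], 0.81), ([294.1, 171.6, 372.5, 224.3], 0.48)]
{'fx': 582.8040615013182, 'fy': 582.8040615013182, 'cx': 324.8529427124614, 'cy': 236.59023352384875, 'R': array([[ 0.86828478, -0.49600894,  0.00752782],
       [-0.36553037, -0.64998817, -0.66626041],
       [ 0.33536411,  0.57575213, -0.74568117]]), 't': array([-0.49240803,  0.19777006,  0.79873902])}
top shutter_box [([243.8, 173.1, 3
[... 230 characters left out ...]
[([390.7, 268.9, 408.8, 351.7], 0.84)]
top notch [([244.7, 170.4, 304.2, 245.1], 0.72)]
top flap_hinge [([242.7, 175.0, 306.0, 243.8], 0.8)]
top flap_edge [([248.5, 185.0, 299.0, 242.2], 0.87)]
top sample_cup [([403.1, 181.4, 435.1, 221.5], 0.63)]
top petri_dish [([225.2, 277.6, 253.9, 305.7], 0.8)]
top usb_stick []
{'fx': 606.31435204082, 'fy': 606.31435204082, 'cx': 318.91285203388173, 'cy': 242.9693159971864, 'R': array([[ 0.09402293, -0.99555551, -0.00537705],
       [-0.97118866, -0.09053102, -0.22044662],
       [ 0.21898006,  0.02594917, -0.97538422]]), 't': array([-0.12791261,  0.52961411,  1.0822829 ])}
0.0187 [ 1.79997814e+02 -1.55975449e-03  2.00452493e+01] 1.2 0.08702687298118045
```

```bash
python3 - <<'E'
import cv2
a=cv2.imread("pics/scene0.png");b=cv2.imread("pics/top0.png")
cv2.imwrite("pics/s1.png",cv2.resize(a[140:430,210:510],None,fx=2.6,fy=2.05,interpolation=2)[:600])
cv2.imwrite("pics/t1.png",cv2.resize(b[160:370,200:450],None,fx=2.8,fy=2.8,interpolation=2)[:600])
E
```

```text
(no output)
```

View pics/s1.png

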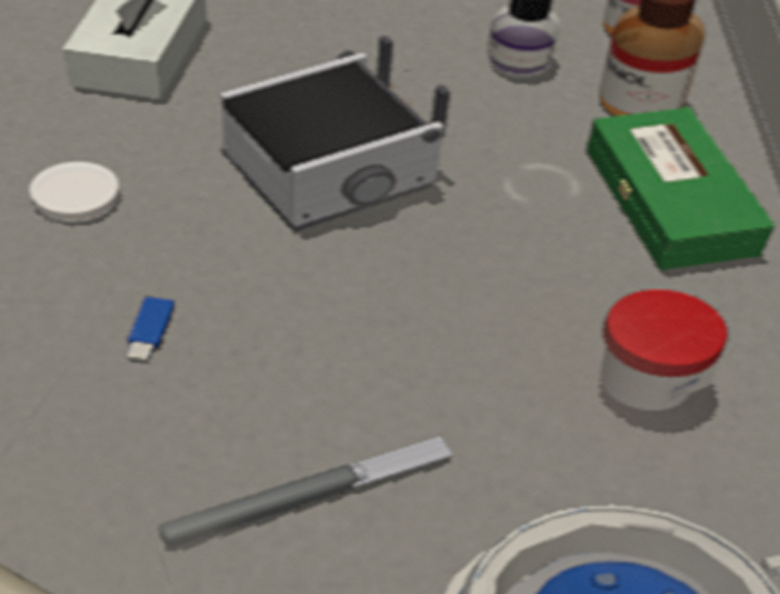

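View pics/t1.png

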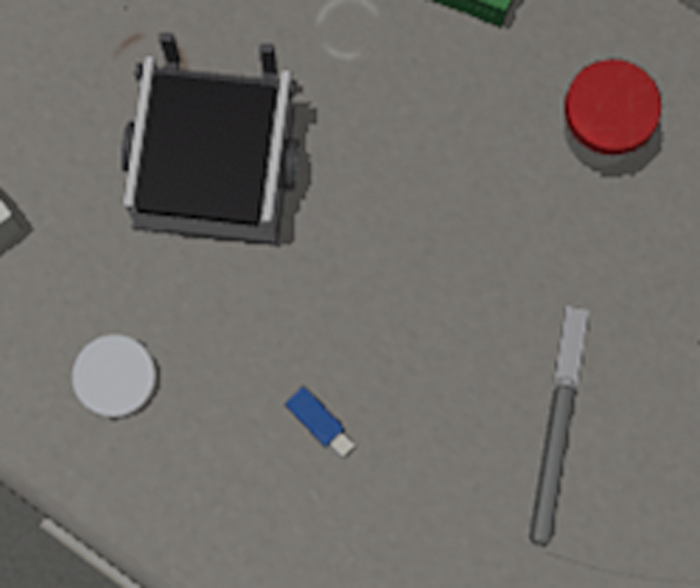

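```bash
cat > h.py <<'E'
import numpy as np
def px2w(cal,uv,z):
    d=cal["R"].T@np.array([(uv[0]-cal["cx"])/cal["fx"],(uv[1]-cal["cy"])/cal["fy"],1.])
    c=-cal["R"].T@cal["t"]
    return c+d*(z-c[2])/d[2]
def w2px(cal,X):
    p=cal["R"]@np.asarray(X)+cal["t"]; return np.array([cal["fx"]*p[0]/p[2]+cal["cx"],cal["fy"]*p[1]/p[2]+cal["cy"]])
E
python3 - <<'E'
from workcell import bot
from h import *
np.set_printoptions(precision=4,suppress=True)
T=bot.calibration("top");S=bot.calibration("scene")
t=lambda u,v,z:px2w(T,(200+u/2.8-.3,160+v/2.8-.3),z)
s=lambda u,v,z:px2w(S,(210+u/2.6-.3,140+v/2.05-.3),z)
for n,f,u,v,z in [("tip",t,577,308,.008),("end",t,541,540,.008),("hfront",t,567,382,.012),("FL",t,131,205,.069),("FR",t,266,220,.069),("RL",t,150,60,.069),("RR",t,287,72,.069),
 ("flapFL",t,135,210,.07),("flapFR",t,262,224,.07),
 ("tipS",s,447,450,.008),("endS",s,166,533,.008),("FLs",s,224,97,.069),("FRs",s,293,165,.069),("RRs",s,440,126,.069),("RLs",s,364,57,.069),("cup",t,613,150,.068),("usb",t,320,420,.0),("petri",t,114,375,.014),("tissue",t,25,230,0),("tissS",s,70,75,0),("tissS2",s,160,95,0)]:
    print(n,f(u,v,z))
E
```

```text
tip [ 0.5132 -0.2499  0.008 ]
end [ 0.3523 -0.2357  0.008 ]
hfront [ 0.4603 -0.2458  0.012 ]
FL [0.5436 0.0587 0.069 ]
FR [ 0.5417 -0.0323  0.069 ]
RL [0.6459 0.0581 0.069 ]
RR [ 0.6459 -0.0359  0.069 ]
flapFL [0.5402 0.0555 0.07  ]
flapFR [ 0.5385 -0.03    0.07  ]
tipS [ 0.5122 -0.2564  0.008 ]
endS [ 0.3534 -0.2364  0.008 ]
FLs [0.5424 0.0542 0.069 ]
FRs [ 0.5434 -0.0326  0.069 ]
RRs [ 0.6438 -0.0406  0.069 ]
RLs [0.645 0.052 0.069]
cup [ 0.6118 -0.2599  0.068 ]
usb [ 0.4199 -0.0793  0.    ]
petri [0.4359 0.0642 0.014 ]
tissue [0.5344 0.1418 0.    ]
tissS [0.4927 0.1989 0.    ]
tissS2 [0.5369 0.144  0.    ]
```

```bash
python3 - <<'E'
from workcell import bot
from h import *
import cv2,json
np.set_printoptions(precision=4,suppress=True)
t0=bot.current_time_s()
bot.goto([.42,-.243,.14],[180,0,-6])
print(bot.current_time_s()-t0, bot.current_qpos())
c=bot.calibration("wrist"); im=bot.get_image("wrist"); cv2.imwrite("pics/w1.png",im[:,:,::-1])
print(c, bot.spot_in("spatula","wrist")[:1])
for P in ([.42,-.243,.008],[.515,-.253,.008]): print(w2px(c,P))
np.savez("w1.npz",**c)
E
```

```text
1.5167 [ 42.5475   6.398  -18.7536 109.467    2.2926  64.465  -73.1461]
{'fx': 405.0531521060123, 'fy': 405.0531521060123, 'cx': 315.73008515285966, 'cy': 239.11815452101203, 'R': array([[-0.1062, -0.9943, -0.0001],
       [-0.9636,  0.1029,  0.2469],
       [-0.2455,  0.0263, -0.969 ]]), 't': array([-0.1991,  0.4202,  0.4193])} [{'rect': [301.4, 95.4, 326.3, 303.8], 'conf': 0.87}]
[312.9647 229.076 ]
[312.5198  93.5725]
```

View pics/w1.png

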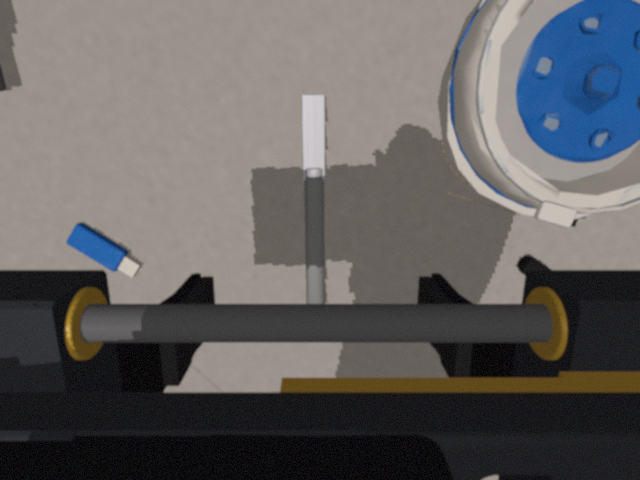

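```bash
python3 - <<'E'
from workcell import bot
from h import *
import cv2
np.set_printoptions(precision=4,suppress=True)
t0=bot.current_time_s()
bot.servo_line([.420,-.243,.003],velocity=.12,threshold=15)
bot.close(60); print(bot.current_eef_pos(),bot.current_width(),bot.current_finger_force())
p=bot.current_eef_pos()
bot.servo_line([.420,-.243,.11],velocity=.15)
bot.goto([.423,.012,.11],[180,0,-2])
bot.servo_line([.423,.012,.048],velocity=.12)
print(bot.current_time_s()-t0,bot.current_time_s(),bot.current_qpos(),bot.current_eef_pos(),bot.current_width())
c=bot.calibration("wrist"); im=bot.get_image("wrist"); cv2.imwrite("pics/w2.png",im[:,:,::-1]); np.savez("w2.npz",**c)
im=bot.get_image("scene"); cv2.imwrite("pics/s2.png",cv2.resize(im[120:320,220:480,::-1],None,fx=3,fy=3,interpolation=2))
E
```

```text
[ 0.42  -0.243  0.003] 0.013637790322869485 59.98754024505615
5.0 7.8167 [  25.2678    7.1843  -34.1084  122.1053    5.0901   52.0283 -103.8061] [0.4234 0.0117 0.0484] 0.013547244030199364
```

View pics/w2.png

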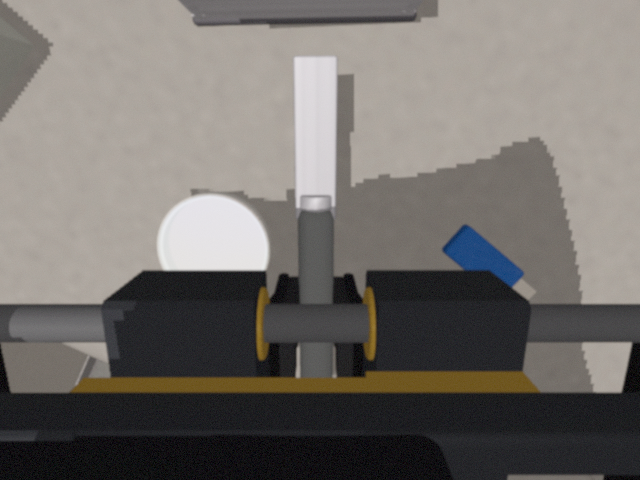

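View pics/s2.png

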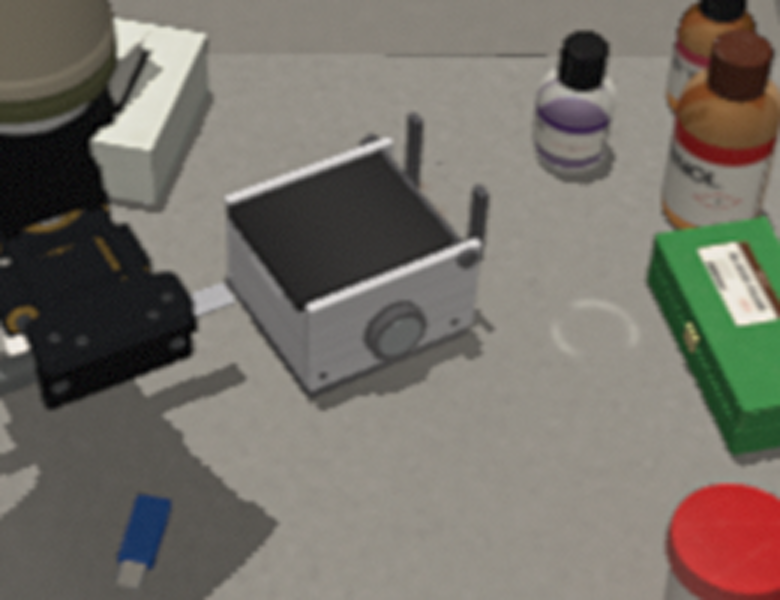

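```bash
python3 - <<'E'
from h import *
import cv2
c=np.load("w2.npz")
for uv,z in [((194,24),.060),((416,20),.060),((194,13),.07),((416,10),.07),((315.5,57),.053),((315.5,205),.053)]: print(uv,px2w(c,uv,z))
im=cv2.imread("pics/w2.png")
cv2.imwrite("pics/w2c.png",cv2.resize(im[:70,170:450],None,fx=2.8,fy=5,interpolation=2))
E
```

```text
(194, 24) [0.52869394 0.04806622 0.06      ]
(416, 20) [ 0.52718976 -0.0269166   0.06      ]
(194, 13) [0.52928961 0.04507071 0.07      ]
(416, 10) [ 0.52760304 -0.02451855  0.07      ]
(315.5, 57) [0.51809734 0.00734521 0.053     ]
(315.5, 205) [0.46424455 0.0093054  0.053     ]
```

View pics/w2c.png

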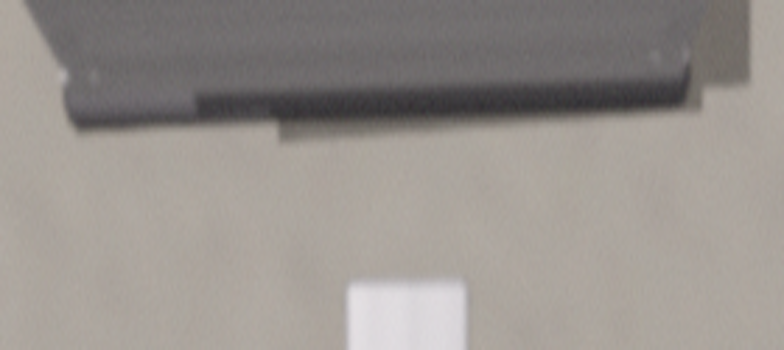

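```bash
python3 - <<'E'
from h import *
c=np.load("w2.npz")
a=px2w(c,(194.5,25),0);b=px2w(c,(416,21.5),0);print(a,b,(a+b)/2,np.linalg.norm(a-b),np.degrees(np.arctan2(-(a-b)[0],(a-b)[1])))
E
```

```text
[0.54344546 0.06377173 0.        ] [ 0.54113633 -0.04089747  0.        ] [0.54229089 0.01143713 0.        ] 0.10469467270703929 -1.2638083799963105
```

```bash
cat >> h.py <<'E'
YAW=-1.3
X=np.array([np.cos(np.radians(YAW)),np.sin(np.radians(YAW)),0]); Z=np.array([0,0,1.])
N=np.array([.5425,.0114,0])            # notch, on the worktop plane
H=N+.095*X+.065*Z                      # hinge
def tcp_for_tip(tip): return tip-.0948*X-.005*Z
def tip_on_flap(th,r,off=.0063):
    c,s=np.cos(th),np.sin(th); return H+r*(-c*X+s*Z)+off*(-s*X-c*Z)
E
python3 - <<'E'
from workcell import bot
from h import *
import cv2
np.set_printoptions(precision=4,suppress=True)
o=[180,0,YAW]
path=[tcp_for_tip(tip_on_flap(th,.073)) for th in np.linspace(0,1.68,13)]
print([bot.ik(p,o) is None for p in path])
t0=bot.current_time_s()
bot.servo_line(tcp_for_tip(N-.015*X+.053*Z),o,velocity=.1)
hit=bot.servo_line(tcp_for_tip(N+.022*X+.053*Z),o,velocity=.06,threshold=5)
print(hit,bot.current_eef_pos(),bot.current_contact_force())
if not hit:
    bot.servo_line(path[0],o,velocity=.03); print(bot.current_contact_force())
    for i,p in enumerate(path[1:]):
        bot.servo_line(p,o,velocity=.06)
        if i%2==0: print(i,bot.current_contact_force(),bot.current_width())
    print(bot.current_time_s()-t0)
    bot.hold(.3)
im=bot.get_image("scene"); cv2.imwrite("pics/s3.png",cv2.resize(im[60:320,220:480,::-1],None,fx=2.3,fy=2.3,interpolation=2))
print(bot.current_time_s())
E
```

```text
[False, False, False, False, False, False, False, False, False, False, False, False, False]
False [0.4694 0.0132 0.0478] [-0.0561  0.0155 -1.3597]
[ 0.2591  0.1333 -1.3236]
0 [ 0.5571  0.8486 -1.4779] 0.013144064320549502
2 [-0.1632 -0.9247 -1.4646] 0.013421186848198104
4 [-0.0462 -0.009  -0.5218] 0.01300172385376943
6 [-0.7341 -0.4548 -0.4438] 0.013377052376847122
8 [-0.7018  0.1035 -0.5638] 0.013165866771675964
10 [ 0.3968  0.3723 -0.2874] 0.013186095519608747
5.1583
13.425
```

View pics/s3.png

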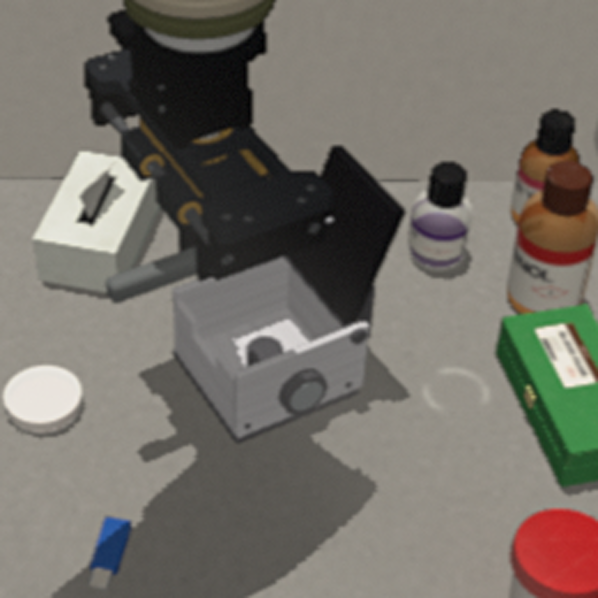

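```bash
cat >> h.py <<'E'
from scipy.spatial.transform import Rotation as Ro
def flap_ori(th,sgn):
    R=Ro.from_euler('z',YAW,degrees=True)*Ro.from_euler('y',th-np.pi/2)*Ro.from_euler('z',sgn*90,degrees=True)*Ro.from_euler('x',180,degrees=True)
    return R.as_euler('xyz',degrees=True)
def flap_tcp(th,r): return H+r*(-np.cos(th)*X+np.sin(th)*Z)
E
python3 - <<'E'
from workcell import bot
from h import *
np.set_printoptions(precision=4,suppress=True)
t0=bot.current_time_s()
p=bot.current_eef_pos(); o=[180,0,YAW]
bot.servo_line(p-.1*X+.01*Z,o,velocity=.15)
bot.goto([.42,-.243,.07],[180,0,-6])
for s in (1,-1):
    for th in (1.92,1.571): 
        for r in (.067,.14): print(s,th,r,flap_ori(th,s),bot.ik(flap_tcp(th,r),flap_ori(th,s)))
hit=bot.servo_line([.42,-.243,.002],velocity=.06,threshold=3)
print(hit,bot.current_eef_pos(),bot.current_contact_force(),bot.current_time_s())
E
```

```text
1 1.92 0.067 [-159.9921    0.       88.7   ] [ 15.1358  47.6748 -36.065   60.3658  20.3105  98.3501 -17.4256]
1 1.92 0.14 [-159.9921    0.       88.7   ] [ 12.4725  49.0414 -36.5031  49.0953  21.1835 107.5591 -16.3319]
1 1.571 0.067 [-179.9883    0.       88.7   ] [ 23.6995  29.1084 -38.6057  86.4132  18.715   71.0608 -18.7788]
1 1.571 0.14 [-179.9883    0.       88.7   ] [ 24.1389  26.0611 -39.6792  81.3653  16.6304  78.5081 -17.2654]
-1 1.92 0.067 [159.9921   0.     -91.3   ] [ 29.5147  66.1531 -80.8613  59.1986  54.3168 111.8575 147.4189]
-1 1.92 0.14 [159.9921   0.     -91.3   ] None
-1 1.571 0.067 [179.9883   0.     -91.3   ] [ 42.0726  44.2578 -71.5613  85.4623  42.1438  80.6067 147.3241]
-1 1.571 0.14 [179.9883   0.     -91.3   ] [ 44.0531  45.204  -80.1054  80.341   44.3457  89.8956 146.5464]
True [ 0.4196 -0.2428  0.003 ] [-1.1833 -0.0421  7.246 ] 16.3417
```

```bash
python3 - <<'E'
from workcell import bot
from h import *
import cv2
np.set_printoptions(precision=4,suppress=True)
th=1.92
bot.open(); bot.servo_line([.42,-.243,.15],velocity=.2)
o=flap_ori(th,1)
for r in (.22,.19,.16,.14):
    if bot.ik(flap_tcp(th,r),o) is not None: break
print(r); bot.goto([.5,-.12,.30],flap_ori(1.75,1)); bot.goto(flap_tcp(th,r),o)
bot.servo_line(flap_tcp(th,.115),o,velocity=.12)
c=bot.calibration("wrist"); im=bot.get_image("wrist"); cv2.imwrite("pics/w4.png",im[:,:,::-1]); np.savez("w4.npz",**c)
d=bot.spot_in("flap","wrist"); print([(e['rect'],e['conf']) for e in d[:2]])
for y in(-.042,.042):
  for off in (-.005,.005):
    e=flap_tcp(th,.098)+y*np.array([-X[1],X[0],0])+off*np.array([-np.sin(th)*X[0],-np.sin(th)*X[1],-np.cos(th)]); print(y,off,w2px(c,e))
im=bot.get_image("scene"); cv2.imwrite("pics/s4.png",cv2.resize(im[60:440,180:500,::-1],None,fx=1.57,fy=1.57,interpolation=2))
print(bot.current_time_s(),bot.current_contact_force())
E
```

```text
0.22
[([305.4, 170.6, 328.9, 359.7], 0.85)]
-0.042 -0.005 [325.7804 359.3193]
-0.042 0.005 [305.6844 359.3563]
0.042 -0.005 [326.7261 190.7492]
0.042 0.005 [304.3334 190.7781]
21.9333 [ 0.0497 -0.3417 -1.1346]
```

View pics/w4.png

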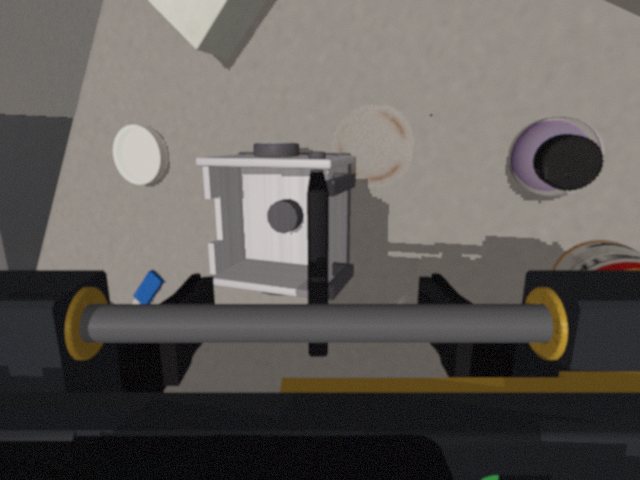

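View pics/s4.png

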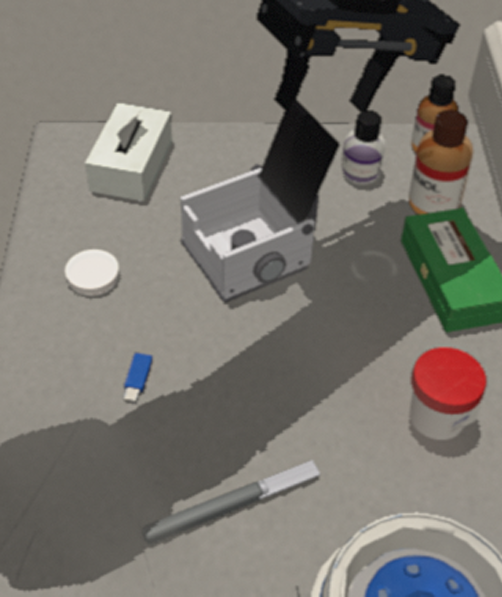

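```bash
sed -i 's/^H=N+.095\*X/H=N+.096*X/' h.py; python3 - <<'E'
from workcell import bot
from h import *
np.set_printoptions(precision=4,suppress=True)
th=1.92; o=flap_ori(th,1)
hit=bot.servo_line(flap_tcp(th,.067),o,velocity=.07,threshold=6)
print(hit,bot.current_eef_pos(),bot.current_contact_force())
if not hit:
    bot.close(10); bot.hold(.2)
    print(bot.current_width(),bot.current_contact_force(),bot.current_ft_torque(),bot.current_finger_force(),bot.current_eef_pos()-flap_tcp(th,.067))
print(bot.current_time_s())
E
```

```text
False [0.6617 0.0087 0.1284] [ 0.7028 -0.4832  0.2836]
0.009824487235385466 [ 0.9397 -0.7396  0.1098] [-0.0146 -0.3181  0.0854] 9.999951639329083 [-0.0001 -0.      0.    ]
24.1833
```

```bash
python3 - <<'E'
from workcell import bot
from h import *
import cv2
np.set_printoptions(precision=4,suppress=True)
bot.close(20)
for th in np.linspace(1.92,np.pi/2,8)[1:]:
    bot.servo_line(flap_tcp(th,.067),flap_ori(th,1),velocity=.03)
bot.hold(.5)
print(bot.current_width(),bot.current_contact_force(),bot.current_ft_torque(),bot.current_finger_force(),bot.current_eef_pos()-flap_tcp(th,.067),bot.current_tool_rot(),bot.current_time_s())
im=bot.get_image("scene"); cv2.imwrite("pics/s5.png",cv2.resize(im[60:440,180:500,::-1],None,fx=1.57,fy=1.57,interpolation=2))
im=bot.get_image("wrist"); cv2.imwrite("pics/w5.png",im[:,:,::-1])
c=bot.calibration("wrist")
for y in(-.042,.042):
  for off in (-.005,.005): print(y,off,w2px(c,flap_tcp(th,.098)+y*np.array([-X[1],X[0],0])-off*X))
E
```

```text
0.010019973755443737 [  1.2939  -1.0991 -10.373 ] [-0.1085 -0.4305  0.0782] 20.00443383003585 [-0.     -0.0001 -0.0003] [-179.973     0.0022   88.6986] 26.7083
-0.042 -0.005 [328.9997 429.8257]
-0.042 0.005 [302.6247 429.8317]
0.042 -0.005 [330.8921 211.3728]
0.042 0.005 [300.4041 211.3908]
```

View pics/s5.png

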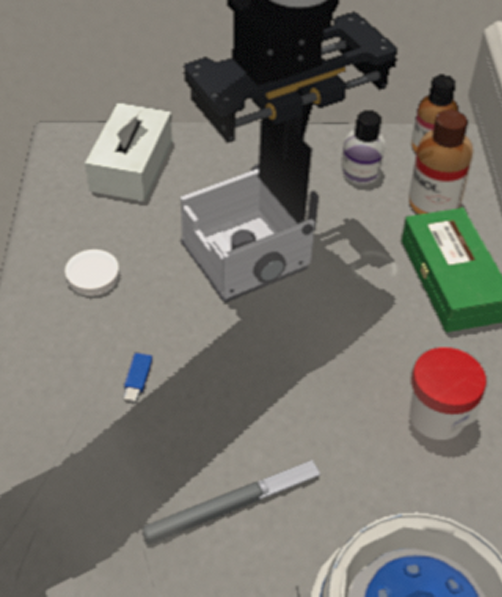

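View pics/w5.png

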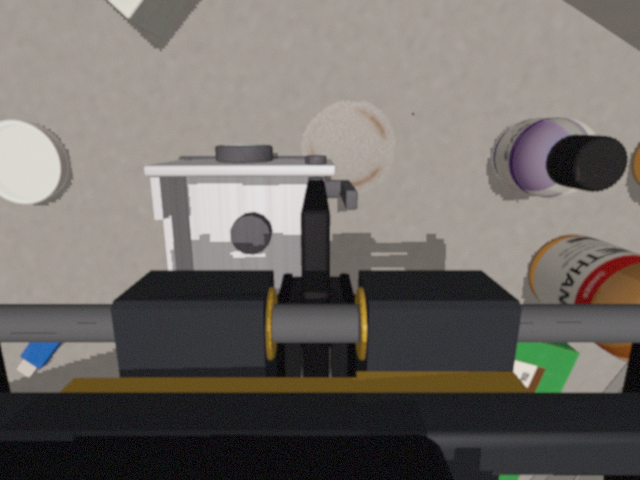

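```bash
python3 - <<'E'
from workcell import bot
from h import *
import cv2
np.set_printoptions(precision=4,suppress=True)
im=cv2.cvtColor(cv2.imread("pics/w5.png"),cv2.COLOR_BGR2GRAY)
for v in range(182,268,6):
    r=np.where(im[v,290:345]<48)[0]+290; print(v,r.min() if len(r) else 0,r.max() if len(r) else 0)
c=bot.calibration("wrist")
for d in (0,.03,.06,.098): print(d,w2px(c,H+d*Z+.042*np.array([-X[1],X[0],0])))
print(bot.current_contact_force())
p=bot.current_eef_pos()
for i in range(4):
    p=p-.0004*Z; bot.servo_line(p,velocity=.01); bot.hold(.15); f=bot.current_contact_force(); print(f)
    if f[2]>-4: break
print(bot.current_ft_torque(),bot.current_time_s())
E
```

```text
182 309 323
188 308 343
194 306 344
200 305 344
206 304 327
212 303 328
218 302 328
224 302 328
230 303 328
236 302 328
242 302 328
248 302 328
254 302 328
260 302 328
266 303 328
0 [315.7715 179.97  ]
0.03 [315.7462 186.3976]
0.06 [315.7122 195.0279]
0.098 [315.6477 211.3818]
[  1.7936  -1.1979 -11.2408]
[ 0.6042 -0.9081 -6.2608]
[-2.8664 -1.2642  2.3965]
[-0.2831  0.4887  0.1307] 27.6083
```

```bash
python3 - <<'E'
from workcell import bot
bot.hold(1.0)
print(bot.current_contact_force(),abs(bot.current_joint_velocities()).max(),bot.current_finger_force(),bot.current_tool_rot())
print(bot.close_job())
E
```

```text
[-2.38702864 -1.9287381   5.22024221] 0.09022733706094058 20.014615947729908 [ 1.79940268e+02 -1.64267026e-04  8.86943137e+01]
the job is handed in; nothing more can be done
None
```

The job is handed in at about 29 s of the 58 s. The spatula levered the flap open against its stops and now lies on the worktop. The gripper holds the flap upright and still, within about 0.01 rad of its balance point by the wrist camera. The cup, petri dish and USB stick were not touched.

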